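# Fold the price board down and shut the cherry crate

### The job

Close up the cherry crate for the night: first push the upright price board down until it lies flat over the cherries, then push the open cover over it until the crate is fully shut, easing it down without a slam. Use only the fingertips or the outside of the fingers and do not pinch the board or the cover; leave the punnet, the jar and the brass weight where they stand. Finish clear of everything.

Things in the scene. Friction and masses are not known exactly. Their poses are not given: they have to be found in the camera images.
- crate: wooden fruit crate fixed to the stall, 220 mm (its x) by 180 mm (its y) by 90 mm high, walls 8 mm, open at the top, filled with dark cherries up to 65 mm above its underside. Origin: centre of its underside, on the work surface; z up. The price board is hinged inside its +x end, the cover on its -y rim
- crate_rim (a point): centre of the crate's mouth, at rim height, 90 mm above the crate's origin; axes as the crate
- cover (a joint): angle (rad) of the plywood cover, 220 mm along its hinge, 180 mm from hinge to free edge, 12 mm thick; outside face pale wood, inside face green. 0 = shut on the rim, 1.57 = upright, end stop 1.95 (leaning outwards); starts at 1.5 to 1.85. A stiff friction hinge holds it at any angle: it never falls by itself and must be pushed all the way down (2 to 5 N near the free edge)
- cover_hinge (a point): middle of the cover's hinge line, which runs along the crate's x on its -y rim: 90 mm in -y and 90.5 mm in z from the crate's origin; turns with the cover
- cover_edge (a point): middle of the cover's free edge on its outside face: 180 mm from the hinge line and 9 mm out along the face's normal. When the cover stands open the outside face looks to the crate's -y, when shut upwards
- board (a joint): angle (rad) of the price board, 120 mm wide, 110 mm from hinge to free edge, 8 mm thick; outside yellow with painted cherries, inside white. 0 = folded flat in the crate, upper face 12 mm below the rim (end stop), 1.57 = upright, end stop 1.9; starts at 1.35 to 1.75. Folds from the crate's +x end towards -x. A friction hinge holds it at any angle (about 1 N moves it)
- board_hinge (a point): middle of the board's hinge line, which runs along the crate's y: 88 mm in +x and 72 mm in z from the crate's origin, on the centre line; turns with the board
- board_edge (a point): middle of the board's free edge on its outside face: 110 mm from the hinge line and 6 mm out along the face's normal. The outside face looks to the crate's +x when upright, upwards when folded
- punnet: green plastic punnet of raspberries, 100 x 68 x 53 mm, loose bystander beside the crate. Origin: centre of its underside
- jar: amber honey jar with a yellow cap, 60 mm across, 85 mm high, loose bystander. Origin: centre of its underside
- weight: brass scale weight with a knob, 42 mm across, 60 mm high, loose bystander. Origin: centre of its underside

How it is judged:
On the way, in this order (a step that is already met when the one before it is completed fails the run):
1. the price board is folded down flat while the cover still stands open (value of joint board below 0.08 rad and value of joint cover above 1.25 rad), for 0.2 s.
2. the cover is shut over the folded board (value of joint cover below 0.05 rad and value of joint board below 0.08 rad), for 0.2 s.
At the end, for the whole second after the job is handed in: The price board lies folded (joint below 0.08 rad) and the cover is shut over it (joint below 0.05 rad) and at rest; punnet, jar and weight stand upright within 25 mm of where they were (all of step 2 and velocity of joint cover between -0.05 and 0.05 rad/s and distance of each of punnet, jar, weight from where it was at the start of the episode below 0.025 m and angle between each of punnet, jar, weight's own z axis and vertical below 0.2 rad); the robot touches nothing.
It fails at once if the cover is swung in (below 1.25 rad) while the board still stands (above 0.4 rad) (value of joint cover below 1.25 rad and value of joint board above 0.4 rad).
It fails at once if the cover is slammed: it comes down the last 0.4 rad faster than 2.5 rad/s (value of joint cover below 0.4 rad and velocity of joint cover below -2.5 rad/s).
It fails at once if the cover is pinched: the fingers press on its outside and inside faces together (over 1.5 N each) (contact force between the fingers and cover_c1 above 1.5 N and contact force between the fingers and cover_c2 above 1.5 N).
It fails at once if the board is pinched: the fingers press on its outside and inside faces together (over 1.5 N each) (contact force between the fingers and board_c1 above 1.5 N and contact force between the fingers and board_c2 above 1.5 N).
It fails at once if the punnet, the jar or the weight is lifted or moved by more than 25 mm (distance of any of punnet, jar, weight from where it was at the start of the episode above 0.025 m).
It also fails if it takes over 59 s, if anything falls off the work surface, if the arm or the gripper's body presses on something with over 40 N, if the wrist force passes 120 N, or if a joint passes its speed limit or range.

### The arm

A 6-joint arm with a two-finger parallel gripper is mounted at the origin on the work surface. World frame = base frame: x ahead of the robot, y to its left, z up, the work surface at z = 0. Lengths are in m, angles in rad, forces in N, time in s.
With the tool pointing down it reaches from about 0.25 to 0.725 m from the base axis. Payload 9.7 kg.
Tool frame: the origin (TCP) lies between the finger pads; the fingertips stand 8 mm ahead of it and the grasp point (between the pads) lies 11 mm behind it; z points along the fingers, y is the direction in which the jaws open and shut (so a half turn about z gives the same grasp; the last joint's range is limited). The gripper opens to 85 mm and grips with 20 to 120 N. Pads are 22 mm wide; open, the fingers measure 114 mm over their backs; the gripper's body (76 mm by 85 mm) begins 54 mm behind the grasp point. The pads swing forward as they close: fully open they stand 13 mm farther back than shut.
Start: joints at [-1.241, 0.087, 0.176, 1.66, 0, 1.571], TCP at [0.178, -0.52, 0.239] pointing down, gripper open.
Joint ranges: [-3.13, 3.13], [-0.85, 1.81], [-1.15, 1.24], [-2.2, 2.28], [-1.44, 1.52], [-3.14, 3.14]. Speed limits (rad/s): [2.22, 2.22, 2.57, 3.14, 3.14, 3.14].

### API

Orientations are given as a 3x3 rotation matrix whose columns are the frame's x, y, z axes.
In Python, from station import * gives the robot as it stands. The module is installed in compiled form; this text tells all that it offers.
- The arm moves only by the shell command python3 -m creep 'ROWS'. ROWS is a JSON object of lists of equal length, an entry for each row: "dp": the shift along the tool's x, y, z in cm, a list of three; "yaw": the turn about the tool's z in degrees; "gripper": the closure, from -1 (fully open) to 1 (shut), so that 0 is half open. A call has 1 to 20 rows; each row shifts and turns the pose as measured when the row begins, along the tool's axes as they then stand; what a row does not reach is not made up. A row lasts 1/8 s, in which the tool goes at most 62.5 mm and 10.7 degrees, less where a joint would pass 70% of its speed; a pose out of reach is approached as far as the arm can. A call is refused whole if a number of a shift passes 6.25 or a number of a turn 10.7, either way. A call with a gripper value outside its range is refused whole. The fingers move at their own pace and stop on an object; the grip force is fixed at half the most. Time passes only in rows, so rows that do not move let the fingers close. It gives the time, the measured TCP pose, the force and the opening at its end, in the units of the state.
- read_state(): the state, without advancing time (a new reading comes with each control period).
- read_camera(name): name is "scene" or "top" or "wrist"; returns a dict with "color" (384x512x3 uint8, red, green, blue), "fx", "fy", "cx", "cy" (pixels), "k1" (the pictures are not rectified: a ray, as slopes to the right and down, at radius r is drawn at 1 + k1 r^2 times it, then the intrinsics apply), "pose" (4x4, takes a point from camera to world coordinates). Camera axes: x right, y down, z forward; pixel columns grow to the right and rows downward; lengths in m; the calibration is good to about 2 mm. A picture is of the moment at which its call begins. There is no depth.
- close_job(): hands the job in, once; it reports no verdict.
Trained networks look in the newest picture that a camera, given by its name, has taken for a name from the list of things; names that differ only in an ending like _2 or _b are one class to them, and where a whole thing is asked for, a point or a joint stands for the part that bears it (a point fixed in the world has none). Each returns a list of dicts, best first, with "confidence" (0 to 1); they miss things now and then, are a little off and sometimes report something else, mostly with a low value. They report only what shows in the picture. A call takes as long as a camera call.
- regions_of(camera, query): "mask" (384x512 bool, what is visible of it) and "bbox" ([left, top, width, height] as shares, 0 to 1, of the picture: columns of its width, rows of its height, round what is visible of it).
- mark_of(camera, query): "position" ([column, row] as shares, 0 to 1, of the picture: columns of its width, rows of its height: a listed point, or the origin of a listed thing).
The state is a dict: "clock": time; "joint_positions": joint angles; "qvel": joint speeds; "joint_torque": joint torques, N m; "ee_pos": TCP position; "tcp_rot": TCP orientation; "wrist_force": force on the tool from outside, world axes, zero at the start; "moment": the same for the moment, N m; "opening": opening from 0.0 (shut) to 1.0 (fully open).
Only numpy, scipy, OpenCV 4.12 (cv2) and the standard library are available. Lean on these libraries where they do the work, as an engineer would, in place of code of your own. Each camera call takes 0.05 s, during which the arm holds its last target.

## Working session

There is one attempt and no reset: what is moved stays moved. The work goes in short steps, Python scripts to look and compute and a shell command to move; the robot and the scene stay as the last step left them, time stands still between calls to the robot, and variables do not carry over. Pictures are saved under pics/ and viewed, and the job is handed in when it is done.

```bash
mkdir -p pics; cat > h.py <<'E'
from station import *
import numpy as np, cv2
def shot(n,tag):
    c=read_camera(n); cv2.imwrite(f'pics/{tag}.png',cv2.cvtColor(c['color'],cv2.COLOR_RGB2BGR)); return c
def ray(c,u,v):
    d=np.array([(u-c['cx'])/c['fx'],(v-c['cy'])/c['fy']]); s=d.copy()
    for _ in range(20): s=d/(1+c['k1']*(s@s))
    P=np.array(c['pose']); r=P[:3,:3]@np.array([s[0],s[1],1]); return P[:3,3],r/np.linalg.norm(r)
def proj(c,p):
    P=np.array(c['pose']); q=P[:3,:3].T@(np.asarray(p)-P[:3,3]); s=q[:2]/q[2]; s=s*(1+c['k1']*(s@s))
    return np.array([s[0]*c['fx']+c['cx'],s[1]*c['fy']+c['cy']])
def tri(rs):
    A=0;b=0
    for o,d in rs:
        M=np.eye(3)-np.outer(d,d); A=A+M;b=b+M@o
    return np.linalg.solve(A,b)
def onz(r,z): o,d=r; return o+d*(z-o[2])/d[2]
E
python3 - <<'E'
from h import *
np.set_printoptions(precision=3,suppress=True)
for n in ['scene','top']:
    c=shot(n,n+'0'); print(n,np.array(c['pose']),c['fx'],c['k1'])
    for q in ['crate','crate_rim','cover_hinge','cover_edge','board_hinge','board_edge','punnet','jar','weight']:
        m=mark_of(n,q)
        print(q,[(np.round(np.array(x['position'])*[512,384],1),round(x['confidence'],2)) for x in m[:2]])
s=read_state(); print(s['clock'],s['ee_pos'],s['tcp_rot'])
E
```

```text
scene [[-0.391  0.776 -0.494  1.129]
 [ 0.92   0.338 -0.197  0.297]
 [ 0.014 -0.532 -0.847  0.965]
 [ 0.     0.     0.     1.   ]] 484.6287484884988 -0.13601692383367117
crate [(array([293.2, 172.9]), 0.86), (array([263. , 131.3]), 0.26)]
crate_rim [(array([294.2, 152.5]), 0.94)]
cover_hinge [(array([264.2, 127.4]), 0.9)]
cover_edge [(array([261.1,  74.5]), 0.7), (array([196.2, 191.5]), 0.66)]
board_hinge [(array([272.1, 185. ]), 0.57)]
board_edge [(array([277. , 149.7]), 0.7)]
punnet [(array([195.5, 192.5]), 0.98)]
jar [(array([361.5, 200.9]), 0.76)]
weight [(array([327.9, 244.7]), 0.86)]
top [[ 0.011 -0.995  0.099  0.533]
 [-1.    -0.013 -0.018  0.1  ]
 [ 0.02  -0.099 -0.995  0.903]
 [ 0.     0.     0.     1.   ]] 447.16981040870996 -0.16171637611540068
crate [(array([238.9, 237.3]), 0.59)]
crate_rim [(array([234.4, 239.2]), 0.96)]
cover_hinge [(array([281.2, 255.5]), 0.92)]
cover_edge [(array([299.4, 262.2]), 0.6), (array([247.9, 190.6]), 0.22)]
board_hinge [(array([248.9, 194.7]), 0.92)]
board_edge [(array([246.1, 197.7]), 0.84)]
punnet [(array([327.2, 176.2]), 0.64)]
jar [(array([150.3, 238.9]), 0.58)]
weight [(array([169.7, 169.2]), 0.76)]
1.0 [ 0.178 -0.52   0.239] [[ 0.946  0.324  0.   ]
 [ 0.324 -0.946  0.   ]
 [ 0.    -0.    -1.   ]]
```

View pics/scene0.png

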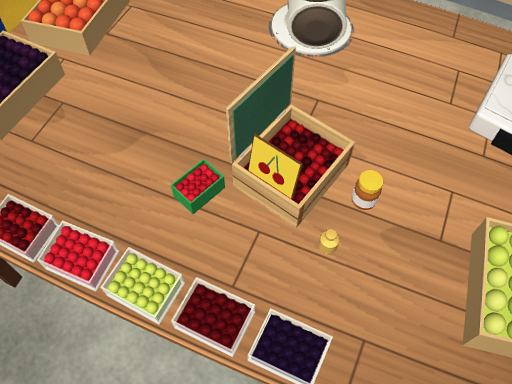

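View pics/top0.png

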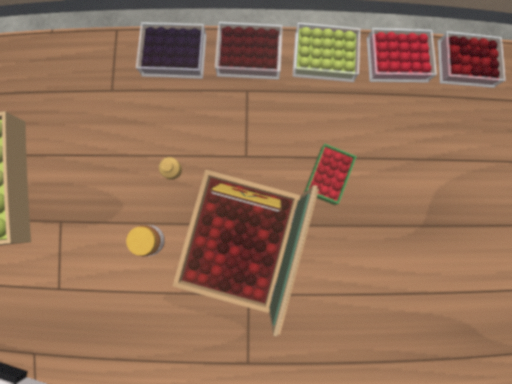

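```bash
cat > m.py <<'E'
from h import *
np.set_printoptions(precision=3,suppress=True)
C={n:read_camera(n) for n in ['scene','top']}
S=np.array([512,384]);R={}
for q in ['crate','crate_rim','cover_hinge','cover_edge','board_hinge','board_edge','punnet','jar','weight']:
    r=[]
    for n in C:
        m=mark_of(n,q)
        if m: r.append(ray(C[n],*(np.array(m[0]['position'])*S)))
    if len(r)==2:
        p=tri(r); R[q]=p
        print(q,p,'gap mm',[round(1000*np.linalg.norm(np.cross(p-o,d)),1) for o,d in r])
    else: print(q,len(r))
E
python3 m.py
```

```text
crate [ 0.513  0.135 -0.009] gap mm [np.float64(2.6), np.float64(2.6)]
crate_rim [0.521 0.133 0.09 ] gap mm [np.float64(0.9), np.float64(0.9)]
cover_hinge [0.494 0.054 0.094] gap mm [np.float64(2.2), np.float64(2.2)]
cover_edge [0.496 0.04  0.263] gap mm [np.float64(1.8), np.float64(1.8)]
board_hinge [0.6   0.116 0.065] gap mm [np.float64(1.7), np.float64(1.7)]
board_edge [0.592 0.115 0.18 ] gap mm [np.float64(2.6), np.float64(2.6)]
punnet [ 0.647 -0.047 -0.003] gap mm [np.float64(7.3), np.float64(7.3)]
jar [ 0.513  0.314 -0.007] gap mm [np.float64(5.0), np.float64(5.0)]
weight [0.656 0.274 0.005] gap mm [np.float64(2.1), np.float64(2.1)]
```

The scene view shows the crate with its green-faced cover open at (262,105) and the yellow board upright at (275,165). The punnet is at (198,186), the jar at (367,188) and the weight at (329,240). The top view shows the crate turned by about -14.5°. Next I'll fit the crate pose and both joint angles.

```bash
cat > fit.py <<'E'
from h import *
from scipy.optimize import least_squares
np.set_printoptions(precision=4,suppress=True)
def Rz(a): return np.array([[np.cos(a),-np.sin(a),0],[np.sin(a),np.cos(a),0],[0,0,1]])
def pts(c,b):
    return dict(crate=[0,0,0],crate_rim=[0,0,.09],cover_hinge=[0,-.09,.0905],
     cover_edge=[0,-.09+.18*np.cos(c)-.009*np.sin(c),.0905+.18*np.sin(c)+.009*np.cos(c)],
     board_hinge=[.088,0,.072],board_edge=[.088-.11*np.cos(b)+.006*np.sin(b),0,.072+.11*np.sin(b)+.006*np.cos(b)])
if __name__=='__main__':
    import sys; tag=sys.argv[1]
    C={n:shot(n,n+tag) for n in ['scene','top']}
    obs=[]
    for n in C:
        for q in pts(1,1):
            m=mark_of(n,q)
            if m: obs.append((n,q,np.array(m[0]['position'])*[512,384],m[0]['confidence']))
    # rim corners seen in the top view by eye
    def w(v,p): return Rz(v[2])@p+[v[0],v[1],0]
    def f(v):
        P=pts(v[3],v[4]); return np.concatenate([(proj(C[n],w(v,P[q]))-o)*cf for n,q,o,cf in obs])
    r=least_squares(f,[.52,.133,-.25,1.6,1.5],loss='soft_l1'); v=r.x; print(v, 'yaw deg',np.degrees(v[2]))
    for o,e in zip(obs,f(v).reshape(-1,2)): print(o[0],o[1],e.round(1),round(o[3],2))
    np.save('fit.npy',v)
    for n in C:
        im=cv2.cvtColor(C[n]['color'],cv2.COLOR_RGB2BGR); L=lambda a,b,c:cv2.line(im,*[tuple(int(x) for x in proj(C[n],w(v,np.array(p)))) for p in (a,b)],c,1)
        k=[(-.11,-.09,.09),(.11,-.09,.09),(.11,.09,.09),(-.11,.09,.09)]
        for i in range(4): L(k[i],k[(i+1)%4],(255,0,0))
        P=pts(v[3],v[4]); e=P['cover_edge'];g=P['board_edge']
        L((-.11,e[1],e[2]),(.11,e[1],e[2]),(255,0,255)); L((g[0],-.06,g[2]),(g[0],.06,g[2]),(255,255,0))
        cv2.imwrite(f'pics/ov_{n}{tag}.png',cv2.resize(im[60:310,100:420],None,fx=2.4,fy=2.4))
E
python3 fit.py 1
```

```text
[ 0.521   0.1379 -0.2976  1.5914  1.3685] yaw deg -17.05099215280191
scene crate [0.4 1.4] 0.84
scene cover_hinge [-0.4  0.8] 0.78
scene cover_edge [ 0.9 -4.3] 0.96
scene board_hinge [ 0.9 -1.6] 0.67
scene board_edge [-1.  -1.9] 0.96
top crate [-0.9 -0.5] 0.61
top cover_hinge [ 0.6 -0.8] 0.97
top cover_edge [ 0.2 -0.3] 0.7
top board_hinge [0.  0.4] 0.72
top board_edge [-0.5 -0.2] 0.73
```

```bash
python3 -m creep '{"dp":[[0,0,-3],[0,0,-3]],"yaw":[-10,-10],"gripper":[1,1]}'; python3 -c "
from station import *
s=read_state();print(s['joint_positions'],s['tcp_rot'],s['ee_pos'])"
```

```text
clock: 2.95
ee_pos: [0.1779, -0.5195, 0.2983]
tcp_rot: [[0.773, 0.635, -0.001], [0.635, -0.773, 0.004], [0.002, -0.004, -1.0]]
wrist_force: [0.3, 0.1, -0.3]
opening: 0.601
[-1.24096340e+00  1.21298647e-01  3.29626010e-01  1.78342862e+00
  2.13032379e-05  1.21276984e+00] [[ 0.77260789  0.63488201 -0.00137414]
 [ 0.63488165 -0.77259863  0.00407976]
 [ 0.00152851 -0.00402448 -0.99999073]] [ 0.17786226 -0.51953308  0.29833675]
```

View pics/ov_scene1.png

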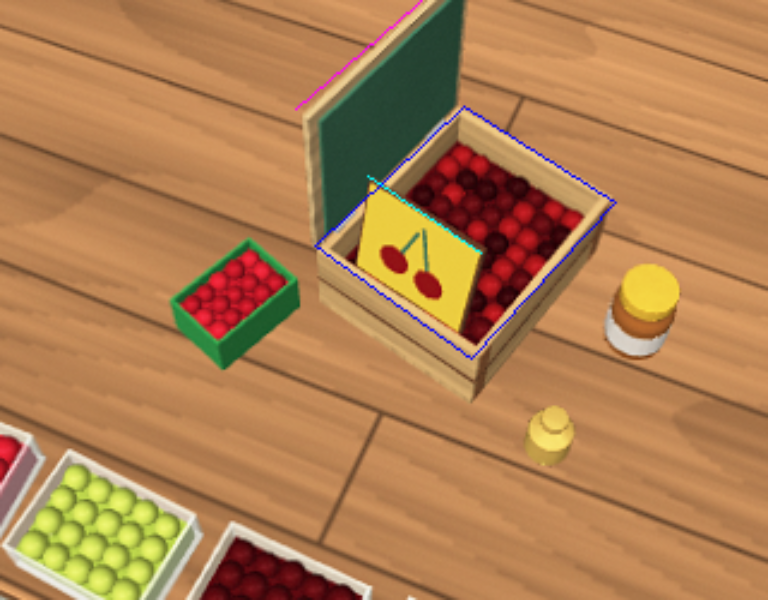

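View pics/ov_top1.png

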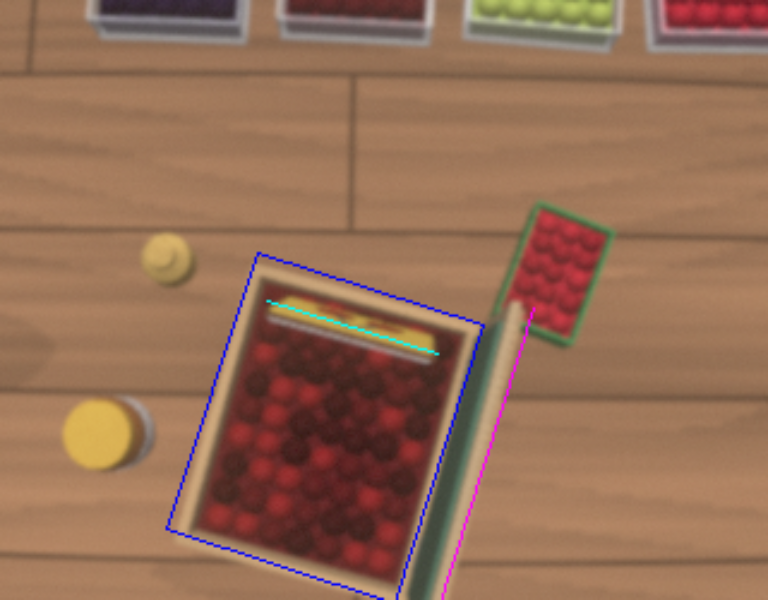

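The overlay fits to within a few mm: the crate is at about (0.519, 0.136) with yaw near -16°, the board is at about 1.4 and the cover at about 1.57. I'll turn the tool so its x lies along the crate's y, then go over to the board's outside.

```bash
cat > st.py <<'E'
from h import *
import sys
np.set_printoptions(precision=4,suppress=True)
s=read_state(); R=np.array(s['tcp_rot']); a=np.radians(-16); o=np.array([.519,.136,0])
M=np.array([[np.cos(a),np.sin(a),0],[-np.sin(a),np.cos(a),0],[0,0,1]])
p=M@(np.array(s['ee_pos'])-o)
print('t',s['clock'],'crate-frame TCP mm',(p*1000).round(1),'x-axis deg',np.degrees(np.arctan2(R[1,0],R[0,0])).round(2),'F crate',(M@np.array(s['wrist_force'])).round(2),'q6',round(s['joint_positions'][5],2),'op',s['opening'])
E
python3 -m creep '{"dp":[[0,0,-1],[0,0,-1],[0,0,-1],[0,0,-1]],"yaw":[-10,-10,-10,-4.6],"gripper":[1,1,1,1]}'; python3 st.py
python3 -m creep '{"dp":[[4.5,1.66,0],[4.5,1.66,0],[4.5,1.66,0],[4.5,1.66,0],[4.5,1.66,0],[4.5,1.66,0],[4.5,1.66,0],[4.5,1.66,0]],"yaw":[0,0,0,0,0,0,0,0],"gripper":[1,1,1,1,1,1,1,1]}'; python3 st.py
```

```text
clock: 3.45
ee_pos: [0.178, -0.52, 0.3415]
tcp_rot: [[0.254, 0.967, -0.001], [0.967, -0.254, 0.001], [0.001, -0.001, -1.0]]
wrist_force: [-0.4, -0.0, 0.5]
opening: 0.003
t 3.45 crate-frame TCP mm [-147.  -724.6  341.5] x-axis deg 75.27 F crate [-0.39 -0.14  0.53] q6 0.59 op 0.003434092821555872
clock: 4.45
ee_pos: [0.4026, -0.1988, 0.3418]
tcp_rot: [[0.259, 0.966, 0.001], [0.966, -0.259, 0.0], [0.001, 0.001, -1.0]]
wrist_force: [0.2, -1.1, 0.8]
opening: 0.002
t 4.45 crate-frame TCP mm [ -19.6 -353.9  341.8] x-axis deg 74.99 F crate [ 0.55 -1.02  0.83] q6 1.37 op 0.0017139575290653465
```

```bash
python3 -m creep '{"dp":[[4.6,1.9,0],[4.6,1.9,0],[4.6,1.9,0],[4.6,1.9,0],[4.6,1.9,0],[4.6,1.9,0],[4.6,1.9,0],[4.6,1.9,0]],"yaw":[1,0,0,0,0,0,0,0],"gripper":[1,1,1,1,1,1,1,1]}'; python3 st.py
```

```text
clock: 5.45
ee_pos: [0.6559, 0.1256, 0.3438]
tcp_rot: [[0.276, 0.961, 0.006], [0.961, -0.276, -0.001], [0.001, 0.006, -1.0]]
wrist_force: [0.5, -1.9, 0.5]
opening: 0.0
t 5.45 crate-frame TCP mm [134.4  27.8 343.8] x-axis deg 74.0 F crate [ 1.01 -1.68  0.48] q6 2.04 op 0.00021958241968618485
```

```bash
python3 -m creep '{"dp":[[-1,-0.3,3.5],[-1,0,3.5],[0,0,3.5],[0,0,3.5],[0,0,3.5],[0,0,0]],"yaw":[0,0,0,0,0,0],"gripper":[1,1,1,1,1,1]}'; python3 st.py; python3 fit.py 2
```

```text
clock: 6.2
ee_pos: [0.6562, 0.1119, 0.1574]
tcp_rot: [[0.271, 0.963, 0.004], [0.963, -0.271, -0.001], [0.0, 0.004, -1.0]]
wrist_force: [0.5, 0.7, -0.3]
opening: -0.003
t 6.2 crate-frame TCP mm [138.6  14.7 157.4] x-axis deg 74.28 F crate [ 0.3   0.85 -0.33] q6 2.01 op -0.0026073476318043257
[ 0.5169  0.14   -0.3099 -0.3307  1.4544] yaw deg -17.754956332697326
scene crate [2.3 0. ] 0.96
scene crate_rim [-0.3  0.3] 0.55
scene cover_edge [-20.2  -5.4] 0.51
scene board_hinge [-2.  -0.4] 0.83
scene board_edge [0.7 0.8] 0.96
```

View pics/scene2.png

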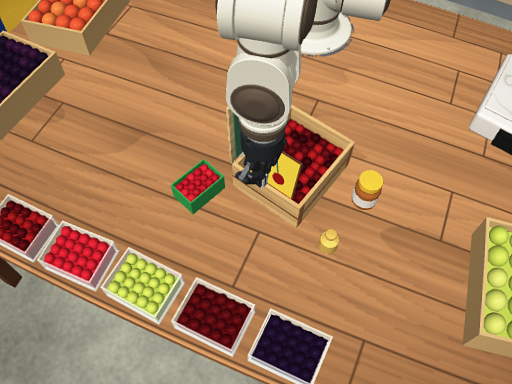

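The scene view shows the closed gripper at (260,170) just outside the yellow board at (285,175), and nothing has been disturbed. Now I'll push the board along its arc.

```bash
python3 -m creep '{"dp":[[0,-1.1,0],[0,-1.1,0],[0,-1.1,0],[0,-1.1,0],[0,-0.9,0.2],[0,-0.9,0.2],[0,-0.9,0.2],[0,-0.8,0.4],[0,-0.8,0.5]],"yaw":[0,0,0,0,0,0,0,0,0],"gripper":[1,1,1,1,1,1,1,1,1]}'; python3 st.py; python3 -c "
from h import *
shot('scene','s3');shot('wrist','w3')"
```

```text
clock: 8.02
ee_pos: [0.5682, 0.1373, 0.1442]
tcp_rot: [[0.271, 0.963, 0.01], [0.963, -0.271, 0.0], [0.003, 0.01, -1.0]]
wrist_force: [0.8, -0.9, -0.2]
opening: 0.002
t 8.025 crate-frame TCP mm [ 46.9  14.9 144.2] x-axis deg 74.29 F crate [ 1.02 -0.61 -0.2 ] q6 2.08 op 0.0019620413684716216
```

View pics/s3.png

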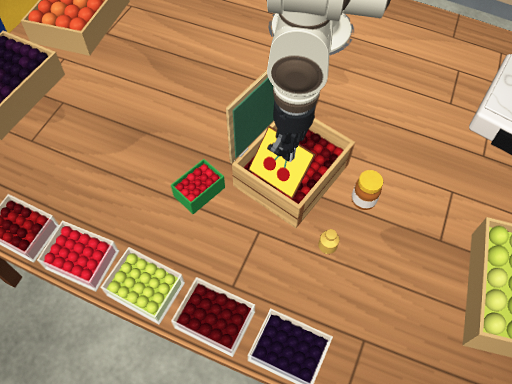

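View pics/w3.png

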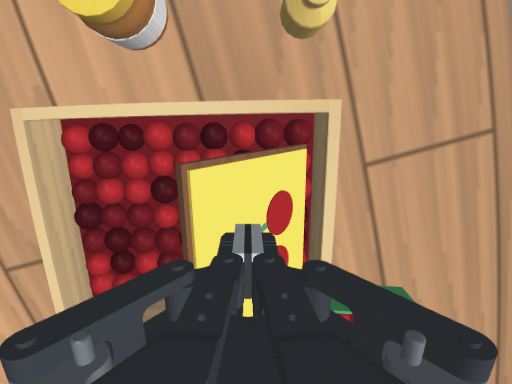

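The scene and wrist views show the board folded to about 45° under the fingertips, at (285,155) in the scene view. The cover hasn't moved. I'll carry on down.

```bash
python3 -m creep '{"dp":[[0,-0.5,0.9],[0,-0.5,0.9],[0,-0.5,0.9],[0,-0.4,0.9],[0,-0.2,0.7],[0,0,0.5],[0,0,0]],"yaw":[0,0,0,0,0,0,0],"gripper":[1,1,1,1,1,1,1]}'; python3 st.py
```

```text
clock: 9.0
ee_pos: [0.5464, 0.1434, 0.0914]
tcp_rot: [[0.27, 0.963, 0.008], [0.963, -0.27, 0.0], [0.002, 0.008, -1.0]]
wrist_force: [-0.9, 0.4, -0.3]
opening: -0.001
t 9.0 crate-frame TCP mm [24.3 14.7 91.4] x-axis deg 74.31 F crate [-1.02  0.12 -0.28] q6 2.1 op -0.0005020956641431645
```

```bash
python3 -m creep '{"dp":[[0,0,0.3],[0,0,0.3],[0,0,0.2],[0,0,0.2],[0,0,0]],"yaw":[0,0,0,0,0],"gripper":[1,1,1,1,1]}'; python3 st.py
```

```text
clock: 9.62
ee_pos: [0.5472, 0.1436, 0.0865]
tcp_rot: [[0.271, 0.963, 0.012], [0.963, -0.271, 0.001], [0.005, 0.012, -1.0]]
wrist_force: [-0.3, 0.1, -0.6]
opening: 0.0
t 9.625 crate-frame TCP mm [25.  15.  86.5] x-axis deg 74.3 F crate [-0.29 -0.01 -0.63] q6 2.1 op 0.00014188884786957696
```

```bash
python3 -m creep '{"dp":[[0,0,0.4],[0,0,0.4],[0,0,0.4],[0,0,0]],"yaw":[0,0,0,0],"gripper":[1,1,1,1]}'; python3 st.py;  python3 -c "
from h import *
shot('wrist','w4')"
```

```text
clock: 10.12
ee_pos: [0.5479, 0.1437, 0.0868]
tcp_rot: [[0.271, 0.962, 0.021], [0.963, -0.271, 0.004], [0.01, 0.02, -1.0]]
wrist_force: [-0.1, 0.1, -0.1]
opening: -0.002
t 10.125 crate-frame TCP mm [25.6 15.4 86.8] x-axis deg 74.3 F crate [-0.12  0.08 -0.12] q6 2.1 op -0.002281642063404527
```

View pics/w4.png

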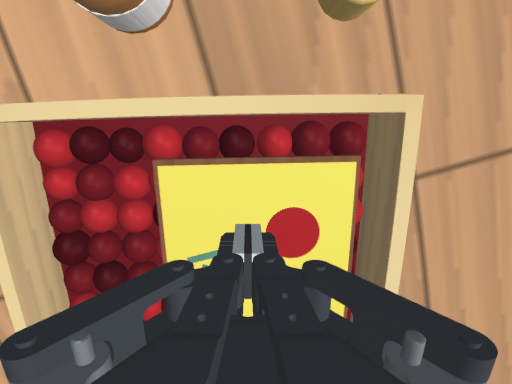

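The wrist view shows the yellow board lying parallel inside the rim, spanning (155–360, 160). The push stalled with the tips at 78.8 mm, and the flat board's upper face should be at 78 mm. So it is on its stop, and I'll rise and check.

```bash
python3 -m creep '{"dp":[[0,0,-2],[0,0,-4.5],[0,0,-4.5],[0,0,-4.5],[0,0,-4.5],[0,0,-4.5],[0,0,-2],[0,0,0]],"yaw":[0,0,0,0,0,0,0,0],"gripper":[1,1,1,1,1,1,1,1]}'; python3 st.py;  python3 -c "
from h import *
shot('scene','s5');shot('wrist','w5')"
```

```text
clock: 11.18
ee_pos: [0.5436, 0.1427, 0.353]
tcp_rot: [[0.271, 0.962, 0.016], [0.963, -0.271, 0.002], [0.007, 0.015, -1.0]]
wrist_force: [-0.5, 0.8, 0.2]
opening: 0.001
t 11.175 crate-frame TCP mm [ 21.8  13.3 353. ] x-axis deg 74.27 F crate [-0.73  0.63  0.23] q6 2.1 op 0.0008846722005837679
```

View pics/s5.png

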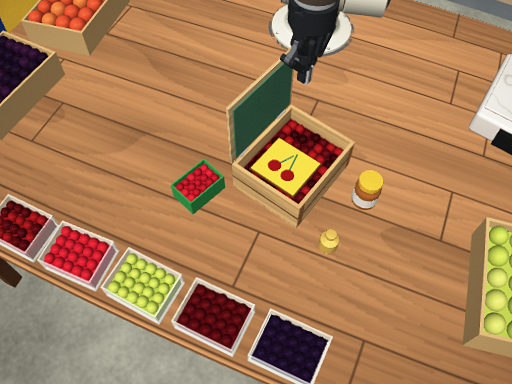

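View pics/w5.png

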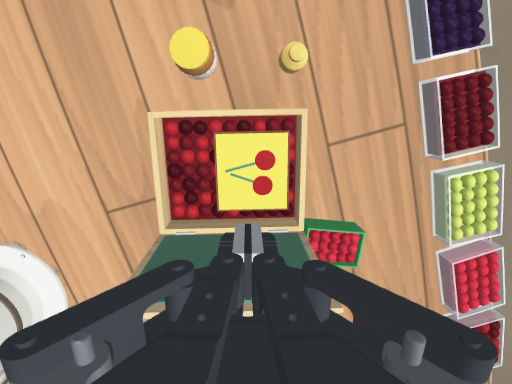

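Both views show the board flat in the crate at (285,165) in the scene view, with the cover still standing open and the bystanders untouched. Next I'll move over to the cover's outside.

```bash
python3 -m creep '{"dp":[[-4,-0.5,0],[-4,-0.6,0],[-4,-0.6,0],[-4,-0.5,0],[-1,0,0],[0,0,3],[0,0,3],[0,0,3],[0,0,0]],"yaw":[0,0,0,0,0,0,0,0,0],"gripper":[1,1,1,1,1,1,1,1,1]}'; python3 st.py;  python3 -c "
from h import *
shot('scene','s6')
C=shot('top','t6')
for q in ['cover_edge','cover_hinge']:
  print(q,[(m['position'],m['confidence']) for m in mark_of('scene',q)[:1]+mark_of('top',q)[:1]])"
```

```text
clock: 12.4
ee_pos: [0.4731, -0.0178, 0.2432]
tcp_rot: [[0.27, 0.963, -0.004], [0.963, -0.27, 0.001], [0.0, -0.004, -1.0]]
wrist_force: [0.3, -0.1, -0.7]
opening: -0.001
t 12.4 crate-frame TCP mm [  -1.8 -160.5  243.2] x-axis deg 74.33 F crate [ 0.34  0.   -0.73] q6 1.81 op -0.0008489164258255064
cover_edge [([0.5053, 0.2008], 0.91)]
cover_hinge [([0.5133, 0.3451], 0.96), ([0.5555, 0.6557], 0.82)]
```

View pics/s6.png

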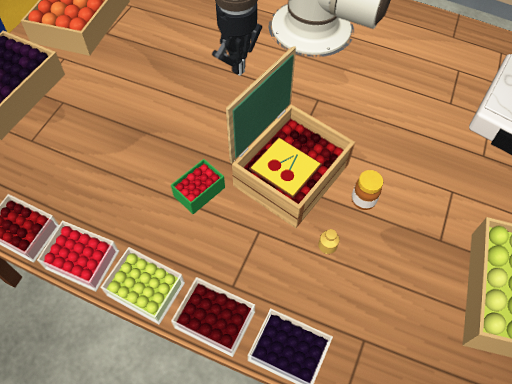

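View pics/t6.png

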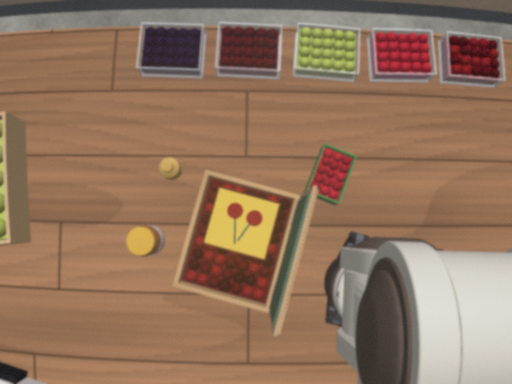

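The scene and top views show the gripper outside the cover, which is still upright with its top edge near (265,80) in the scene view. The board is flat. I'll push the cover along its arc in small steps.

```bash
python3 -m creep '{"dp":[[1,0,0],[1,0,0],[1,0,0],[1,0,0],[1,0,0],[1,0,0],[1,0,0],[1,0,0],[1,0,0.1],[0.9,0,0.3],[0.9,0,0.3],[0.9,0,0.3],[0.9,0,0.3]],"yaw":[0,0,0,0,0,0,0,0,0,0,0,0,0],"gripper":[1,1,1,1,1,1,1,1,1,1,1,1,1]}'; python3 st.py;  python3 -c "
from h import *
shot('scene','s7')"
```

```text
clock: 14.32
ee_pos: [0.5111, 0.1112, 0.2345]
tcp_rot: [[0.271, 0.963, 0.003], [0.963, -0.271, -0.0], [0.0, 0.003, -1.0]]
wrist_force: [-0.4, -2.4, 0.9]
opening: 0.005
t 14.325 crate-frame TCP mm [ -0.8 -26.  234.5] x-axis deg 74.29 F crate [ 0.3  -2.42  0.89] q6 2.06 op 0.004597257417145058
```

View pics/s7.png

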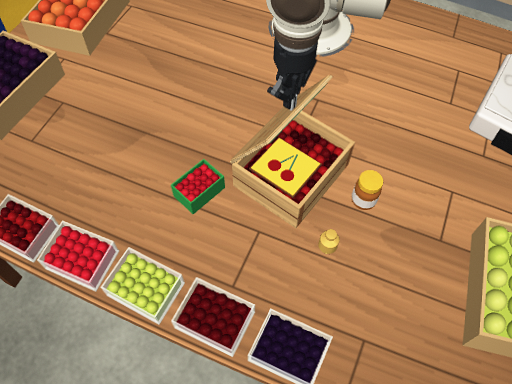

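The scene view shows the cover at about 57° with the fingertips on its outside near (290,100), at a steady force of about 2.5 N. I'll continue.

```bash
python3 -m creep '{"dp":[[0.9,0,0.6],[0.9,0,0.7],[0.9,0,0.7],[0.7,0,0.8],[0.7,0,0.8],[0.6,0,0.8],[0.6,0,0.8],[0.5,0,0.9],[0.4,0,0.9],[0.3,0,0.9]],"yaw":[0,0,0,0,0,0,0,0,0,0],"gripper":[1,1,1,1,1,1,1,1,1,1]}'; python3 st.py;  python3 -c "
from h import *
shot('scene','s8')"
```

```text
clock: 15.62
ee_pos: [0.5305, 0.1798, 0.1499]
tcp_rot: [[0.27, 0.963, 0.004], [0.963, -0.27, 0.002], [0.003, 0.003, -1.0]]
wrist_force: [-1.5, -0.0, 0.4]
opening: -0.0
t 15.625 crate-frame TCP mm [ -1.   45.2 149.9] x-axis deg 74.34 F crate [-1.39 -0.45  0.37] q6 2.17 op -0.00038054899035084043
```

View pics/s8.png

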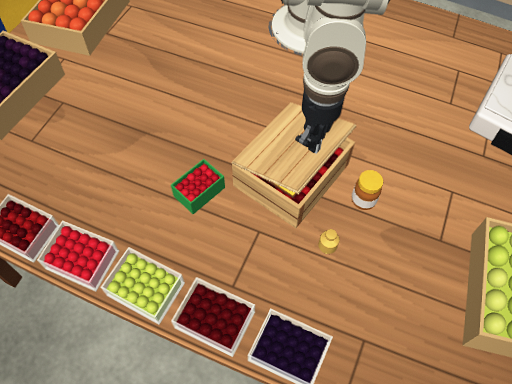

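The scene view shows the cover nearly shut, at about 16°, with the fingertips on it at (310,145). I'll ease it the rest of the way down.

```bash
python3 -m creep '{"dp":[[0.2,0,0.6],[0.2,0,0.6],[0.1,0,0.6],[0.1,0,0.6],[0,0,0.6],[0,0,0.5],[0,0,0.5],[0,0,0.5],[0,0,0.5],[0,0,0.5],[0,0,0]],"yaw":[0,0,0,0,0,0,0,0,0,0,0],"gripper":[1,1,1,1,1,1,1,1,1,1,1]}'; python3 st.py
```

```text
clock: 17.05
ee_pos: [0.5327, 0.186, 0.1087]
tcp_rot: [[0.27, 0.963, 0.017], [0.963, -0.27, 0.006], [0.011, 0.014, -1.0]]
wrist_force: [0.5, 0.2, -0.8]
opening: -0.003
t 17.05 crate-frame TCP mm [ -0.6  51.8 108.7] x-axis deg 74.32 F crate [ 0.39  0.36 -0.81] q6 2.18 op -0.003452898048995192
```

```bash
python3 -m creep '{"dp":[[1,0,0],[0,0,0.5],[0,0,0.6],[0,0,0.6]],"yaw":[0,0,0,0],"gripper":[1,1,1,1]}'; python3 st.py; python3 -m creep '{"dp":[[0,0,0],[0,0,0]],"yaw":[0,0],"gripper":[1,1]}'; python3 st.py
```

```text
clock: 17.55
ee_pos: [0.5365, 0.1969, 0.107]
tcp_rot: [[0.27, 0.962, 0.028], [0.963, -0.27, 0.009], [0.016, 0.024, -1.0]]
wrist_force: [-24.2, -10.7, 53.9]
opening: -0.0
t 17.55 crate-frame TCP mm [  0.   63.4 107. ] x-axis deg 74.34 F crate [-20.31 -16.98  53.89] q6 2.2 op -0.0004846542469338201
clock: 17.8
ee_pos: [0.5368, 0.1975, 0.1082]
tcp_rot: [[0.27, 0.963, 0.029], [0.963, -0.27, 0.01], [0.017, 0.026, -1.0]]
wrist_force: [0.0, -0.1, -0.6]
opening: 0.002
t 17.8 crate-frame TCP mm [  0.2  64.  108.2] x-axis deg 74.36 F crate [ 0.08 -0.1  -0.64] q6 2.2 op 0.0022880098740283234
```

The push stalls at 54 N with the tips at about 99.5 mm, which is the height of a shut cover. I'll lift away and inspect.

```bash
python3 -m creep '{"dp":[[0,0,-1],[0,0,-3],[0,0,-4],[0,0,-4],[-4,0,-4],[-5,0,-2],[-6,0,0],[-6,0,0],[-6,0,0],[-4,0,0],[-1,0,0],[0,0,0]],"yaw":[0,0,0,0,0,0,0,0,0,0,0,0],"gripper":[1,1,1,1,1,1,1,1,1,1,1,1]}'; python3 st.py; python3 fit.py 9
```

```text
clock: 19.3
ee_pos: [0.444, -0.1198, 0.2848]
tcp_rot: [[0.267, 0.963, 0.019], [0.964, -0.267, 0.006], [0.011, 0.017, -1.0]]
wrist_force: [0.0, 0.1, -0.1]
opening: 0.003
t 19.3 crate-frame TCP mm [  -1.6 -266.6  284.8] x-axis deg 74.5 F crate [ 0.02  0.06 -0.09] q6 1.57 op 0.003089139865771924
[ 0.5178  0.1365 -0.2668 -0.0219  1.5   ] yaw deg -15.28439585328106
scene crate [0.7 0.5] 0.96
scene crate_rim [-0.2 -1.1] 0.61
scene cover_hinge [0.  1.5] 0.9
scene cover_edge [-0.  -0.3] 0.66
top crate [-0.1  0.5] 0.84
top crate_rim [-0.8  0.6] 0.82
top cover_hinge [ 1.1 -0.3] 0.64
top cover_edge [ 2.9 -1.4] 0.88
top board_hinge [-20.2   4.8] 0.27
```

View pics/ov_scene9.png

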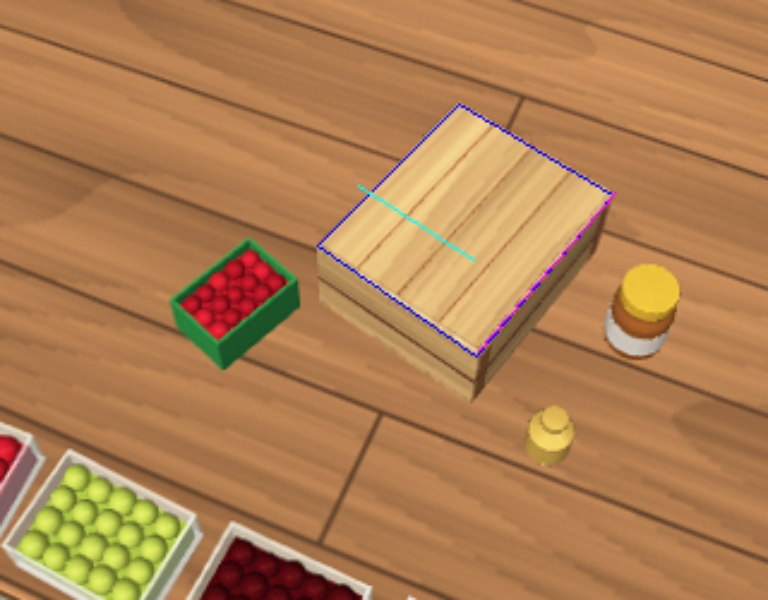

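View pics/top9.png

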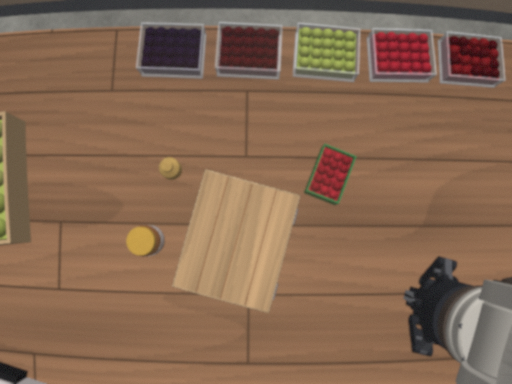

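```bash
python3 m.py | grep -E 'punnet|jar|weight'
```

```text
punnet [ 0.651 -0.043  0.   ] gap mm [np.float64(3.6), np.float64(3.6)]
jar [ 0.508  0.315 -0.008] gap mm [np.float64(2.6), np.float64(2.6)]
weight [ 0.654  0.28  -0.005] gap mm [np.float64(1.5), np.float64(1.5)]
```

The overlay shows the cover flush on the rim, with a fitted angle of -0.02 (zero within the measuring error). The bystanders haven't moved in the pictures, and the arm is well clear at the lower right of the top view, around (440,310). I'm handing in.

```bash
python3 -c "
from station import *
print(close_job(), read_state()['clock'])"
```

```text
the job is handed in; nothing more can be done
the job is handed in; nothing more can be done
```

The crate is shut: I folded the price board flat first, then eased the cover down over it, and handed the job in at about 19.5 s of the 59 s allowed. I pushed both from the outside with the closed fingertips, so neither was pinched.

- **Board:** the push stalled with the tips at about 79 mm, and a flat board's upper face should be at 78 mm. The pictures showed it lying flat while the cover was still open. It can't be seen now that the cover is shut.
- **Cover:** I moved it slowly, at an estimated 0.5 rad/s or less and about 0.3 rad/s near the end. It stalled at shut height with a brief 54 N press on the wrist. The final fit from both cameras gave an angle of about -0.02 rad, and the cover looked flush on the rim.
- **Punnet, jar and weight:** they measured within about 6–12 mm of their starting positions. That is about the measuring noise, and they look unmoved and upright in the pictures.
- **Robot:** it stands clear of everything, with no force on the wrist.

**Checks that disagreed:** the final fit still gave a board angle of 1.5 rad, but that value is meaningless because the board was hidden. An earlier fit with the arm blocking the view also gave a wrong cover angle, and I ignored it.

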